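Level the table with the wedge stuck in the rack

ROBOT

A 6-joint arm with a two-finger parallel gripper is mounted at the origin on a cart in front of the work surface, level with it; the furniture and walls round the work are solid. World frame = base frame: x ahead of the robot, y to its left, z up, the work surface at z = 0. Lengths are in m, angles in rad, forces in N, time in s.
With the tool pointing down it reaches from about 0.3 to 0.875 m from the base axis. Payload 6.4 kg.
Tool frame: the origin (TCP) lies midway between the tips of the shut fingers; the grasp point (between the pads) lies 19 mm behind it; z points along the fingers, y is the line along which they close (so a half turn about z gives the same grasp; the last joint's range is limited). The gripper opens to 85 mm and grips with 20 to 120 N. Pads are 22 mm wide; open, the fingers measure 114 mm over their backs; the gripper's body (76 mm by 85 mm) begins 54 mm behind the grasp point. The pads swing forward as they close: fully open they stand 13 mm farther back than shut.
Start: joints at [0.993, 0.181, 1.607, -0, 1.354, -0.206], TCP at [0.209, 0.536, 0.198] pointing down, gripper open.
Joint ranges: [-2.99, 2.99], [-0.89, 2.07], [0.3, 2.58], [-1.14, 4.28], [0, 2.63], [-3.12, 3.12]. Speed limits (rad/s): [2.57, 2.57, 3.01, 3.14, 3.14, 3.14].

INTERFACE

Orientations are given as a unit quaternion [x, y, z, w].
In Python, from rig import sensors, imaging, r gives the robot as it stands. The module is installed in compiled form; this text tells all that it offers.
- The arm moves only by the shell command python3 -m crank 'ROWS' [FORCE]. ROWS is JSON, a list of rows, each an object of numbers: "dx", "dy", "dz": the shift along the tool's x, y, z in mm; "ax", "ay", "az": the turn, a rotation vector about the tool's x, y, z in degrees; "jaw": the opening, from -1 (shut) to 1 (fully open). In form: [{"dx": .., "dy": .., "dz": .., "ax": .., "ay": .., "az": .., "jaw": ..}, ...]. A call has 1 to 10 rows; each row shifts and turns the commanded pose from where the row before left it, along the tool's axes as they then stand; what a row does not reach is not made up. A row lasts 1/12 s, in which the tool goes at most 41.7 mm and 7.16 degrees, less where a joint would pass 70% of its speed; a pose out of reach is approached as far as the arm can. A call is refused whole if a number of a shift passes 41.7 or a number of a turn 7.16, either way. A call with a gripper value outside its range is refused whole. The fingers move at their own pace and stop on an object; FORCE is the grip in N (left out, the last holds). Time passes only in rows, so rows that do not move let the fingers close. It gives the time, the measured TCP pose, the force, the opening and the grip force at its end, in the units of the state.
- sensors.get_state(): the state, without advancing time (a new reading comes with each control period).
- imaging.capture(name): name is "scene" or "top"; returns the picture (480x640x3 uint8, red, green, blue); there is no depth.
- imaging.calibration(name): a dict with "fovy" (degrees; the focal length in pixels is half the picture's height over the tangent of half this angle, whatever the lens; pixels are square), "cx", "cy" (the principal point, pixels), "k1" (the pictures are not rectified: a ray, as slopes to the right and down, at radius r is drawn at 1 + k1 r^2 times it, then the intrinsics apply), "T" (4x4, takes a point from camera to world coordinates). Camera axes: x right, y up, looking along -z (the intrinsics and any distortion apply to the point x, -y, -z); pixel columns grow to the right and rows downward; lengths in m; the calibration is good to about 2 mm. A picture is of the moment at which its call begins. calibration takes no time and is no camera call.
- r.sign_off(): hands the job in; it is judged then, once.
The state is a dict: "time": time; "qpos": joint angles; "joint_velocities": joint speeds; "joint_torque": joint torques, N m; "eef_pos": TCP position; "orientation": TCP orientation; "ft_force": force on the tool from outside, world axes, zero at the start; "moment": the same for the moment, N m; "gripper_width": finger opening in m; "gripper_force": force on a finger pad.
Only numpy, scipy, OpenCV 4.12 (cv2) and the standard library are available. Lean on these libraries where they do the work, as an engineer would, in place of code of your own. Each camera call takes 0.05 s, during which the arm holds its last target. There are 200 camera calls.

TASK

The small hinged table has sunk at its free edge. Pull the steel taper wedge out of the gap in the packing rack where it is stuck with only the top of its thick end showing, lay it flat on the bench, and push it thin end first and square under the middle of the table's low edge until the bubble of the spirit level on top sits centred between its two lines; then let go of the wedge. Leave the two parallel packers in their gaps, and do not knock over or shift the other things.

Things in the scene. Friction and masses are not known exactly. Their poses are not given: they have to be found in the camera images.
- wedge: Plain steel taper wedge, 95 mm long, 18 wide, 30 high at the thick end, 5 at the thin end, flat underside, upright sides, 0.15 to 0.3 kg. Origin: centre of its underside; x along its length to the thin end, z up. It starts in any of the rack's gaps, thin end deepest and to the rack's back, sloping down 0.10 rad; only its thick end's top corner shows, up to 18 mm above the walls.
- packer_a: A parallel steel packer, 95 x 18 x 24 mm, same height at both ends (no taper), lying in another gap at the same slope. Same frame as the wedge: origin at the centre of its underside, x along its length. It must stay where it is.
- packer_b: The other parallel steel packer, the same as packer_a, in the remaining gap. It must stay where it is.
- rack: Fixed grey packing rack, 112 mm deep, 140 wide. Origin: centre of its underside; x from its front to its back. Three gaps along x at y = -46, 0, 46 mm, each 21 mm wide, open at the front (x = -50), closed at the back (x = 54); walls 38 mm high between them; floors slope down to the back by 0.10 rad, 22 mm high at x = 0. A back panel (x = 54 to 60) carries a shelf over them.
- shelf_edge (a point): Middle of the lower front edge of the rack's shelf, 138 mm above the bench, at x = -8 mm in the rack's frame; its rim reaches 150 mm, the shelf runs from here to the back panel over the full width, with a jar on it. It is in the way of a gripper that comes straight down: lean the gripper back, away from the shelf, by 20 to 45 degrees.
- level_base: Fixed frame of the small levelling table, 122 mm along its x, 100 along its y. Origin: centre of its underside on the bench; x points from the table's free front edge to its hinge (axis along y at x = 50 mm, 22 mm high). Two rails 6 mm high run along its sides (y = +-40 to +-50 mm); between them the space under the plate is free from the front to x = 36 mm.
- lip (a point): Middle of the underside of the plate's free front edge: a rounded lip, 4 mm radius, 100 mm wide along y; at x = -56 mm, y = 0 in level_base's frame, the lip's front 4 mm farther out. Axes: the plate's. 10 mm above the bench when sunk, 18 mm when level. The plate is 8 mm thick and carries a spirit level, 20 mm high with its vial.
- table_top (a joint): Hinge of the table plate, rad: 0 = level, negative = front edge low (-0.0755 at the start, resting on its stop), positive = front edge too high (to 0.08). The plate weighs 0.9 kg and lies on whatever is under its front edge.
- bubble_mid (a point): Centre of the white bubble in the spirit level on the plate. It runs along the plate's x: 12 mm from the middle towards the hinge when the plate is sunk, midway between the two black lines (15 mm apart, the middle 51 mm from the lip) when level.
- jar_shelf: Paste jar, 52 mm across and 60 mm high, standing loose on the rack's shelf; origin at the centre of its underside. Leave it alone.
- jar_bench: Paste jar, 52 mm across and 60 mm high, on the bench near the front edge; origin at the centre of its underside. Leave it alone.
- cork: Cork block, 45 x 70 x 28 mm, on the bench to the right; origin at the centre of its underside. Leave it alone.
- oiler: Oil can, 60 mm across, 119 mm high with its spout, on the bench to the left of the rack; origin at the centre of its underside. Leave it alone.
- wheel: Loose grinding wheel, 52 mm across and 12 mm thick, lying on the bench; origin at the centre of its underside. Leave it alone.

How it is judged:
On the way:
1. the wedge is out of its gap and away from the rack (more than 0.15 m from its middle) (horizontal distance between wedge and rack above 0.15 m), for 0.1 s.
At the end, for the whole second after the job is handed in: Table level within 0.015 rad, carried by the released, resting wedge: flat on the bench, thin end in, square to the edge within 0.26 rad, within 25 mm of its middle, lip -25 to +20 mm from the wedge's middle. Packers moved under 15 mm, other things under 25 mm (value of joint table_top between -0.015 and 0.015 rad and y of wedge in the frame of level_base between -0.025 and 0.025 m and angle between the x axis of wedge and the x axis of level_base, either way round below 0.26 rad and x of lip in the frame of wedge between -0.025 and 0.02 m and angle between wedge's own z axis and vertical below 0.06 rad and height (world z) of wedge below 0.005 m and contact force between wedge and level_base above 0.5 N and linear speed of wedge below 0.02 m/s); the robot touches nothing.
It fails at once if a parallel packer is moved more than 15 mm (distance of any of packer_a, packer_b from where it was at the start of the episode above 0.015 m).
It fails at once if a bystander is moved more than 25 mm (distance of any of jar_shelf, jar_bench, cork, oiler, wheel from where it was at the start of the episode above 0.025 m).
It fails at once if a bystander is knocked over (angle between any of jar_shelf, jar_bench, cork, oiler, wheel's own z axis and vertical above 0.5 rad).
It also fails if it takes over 48 s, if anything falls off the work surface, if the arm or the gripper's body presses on something with over 40 N, if the wrist force passes 120 N, or if a joint passes its speed limit or range.

## Working session

There is one attempt and no reset: what is moved stays moved. The work goes in short steps, Python scripts to look and compute and a shell command to move; the robot and the scene stay as the last step left them, time stands still between calls to the robot, and variables do not carry over. Pictures are saved under pics/ and viewed, at most 10 in all, crops included, and the job is handed in when it is done.

```bash
mkdir -p pics; python3 - <<'E'
from rig import sensors, imaging, r
import cv2,numpy as np
for n in("scene","top"):
    im=imaging.capture(n); cv2.imwrite(f"pics/{n}0.png",im[:,:,::-1]); c=imaging.calibration(n); print(n,c["fovy"],c["cx"],c["cy"],c["k1"],np.round(c["T"],3).tolist())
s=sensors.get_state();print(s)
E
```

```text
scene 44.071294739368376 314.16629792728634 240.29343520685933 -0.1410664953338045 [[0.528, 0.511, -0.678, -0.61], [-0.849, 0.324, -0.417, -0.693], [0.007, 0.796, 0.605, 1.115], [0.0, 0.0, 0.0, 1.0]]
top 56.40824099404145 311.28951129001524 228.47035531901452 -0.026057957281295965 [[0.018, 0.998, -0.055, 0.421], [-1.0, 0.018, 0.011, -0.008], [0.012, 0.055, 0.998, 1.368], [0.0, 0.0, 0.0, 1.0]]
{'time': 0.1, 'qpos': array([ 9.92712920e-01,  1.81477462e-01,  1.60793968e+00, -1.86917818e-05,
        1.35380724e+00, -2.06325179e-01]), 'joint_velocities': array([ 0.00041756, -0.00042987, -0.00367526, -0.00102936, -0.00026852,
        0.00055408]), 'joint_torque': array([ 4.43439376e-04, -4.45878267e+01, -3.52235699e+01, -1.84131463e-04,
        4.29120482e-03,  2.64191851e-05]), 'eef_pos': array([0.20855596, 0.5352324 , 0.19675296]), 'orientation': array([ 1.84808529e-01,  9.82774207e-01, -7.57403954e-04, -3.03413128e-04]), 'ft_force': array([ 0.15006123, -0.04976829, -0.11843417]), 'moment': array([ 0.02587532,  0.06079487, -0.01408431]), 'gripper_force': 0.0, 'gripper_width': 0.08542714265838819}
```

View pics/scene0.png

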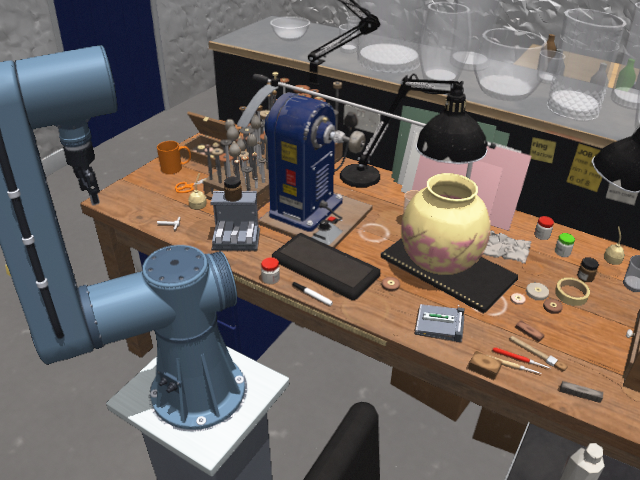

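View pics/top0.png

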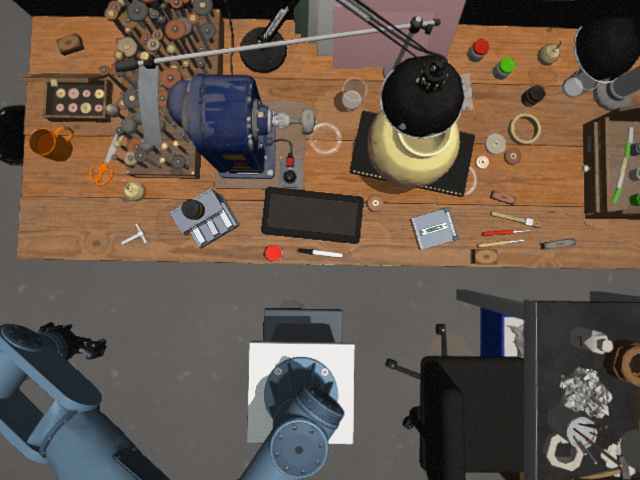

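The scene view has the rack with its jar at about (236,220) and the levelling table at (440,322). In the top view they are at (205,218) and (434,229). I'll zoom in on both.

```bash
python3 - <<'E'
import cv2,numpy as np
s=cv2.imread("pics/scene0.png");t=cv2.imread("pics/top0.png")
f=lambda im,x,y,k=5:cv2.resize(im[y:y+60,x:x+80],None,fx=k,fy=k,interpolation=cv2.INTER_CUBIC)
cv2.imwrite("pics/z.png",np.vstack([np.hstack([f(s,198,193),f(t,165,188)]),np.hstack([f(s,400,292),f(t,395,200)])]))
E
```

```text
(no output)
```

View pics/z.png

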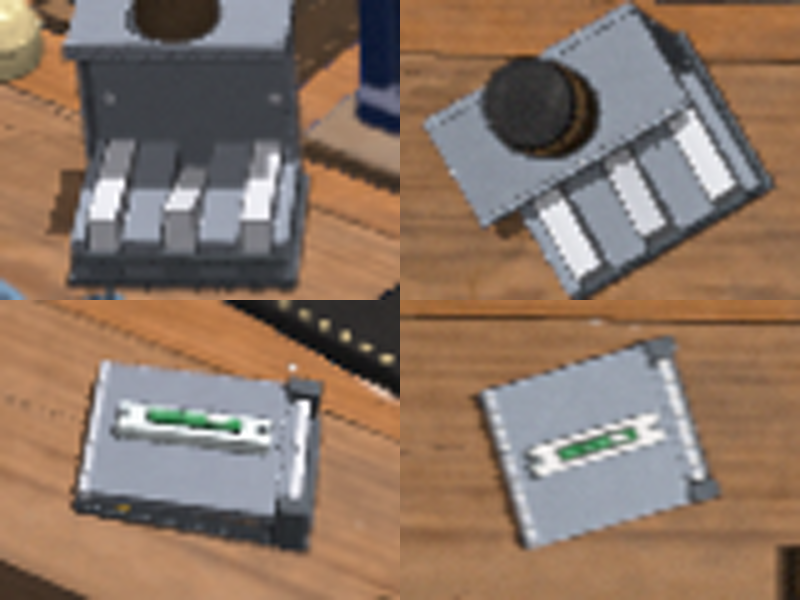

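```bash
python3 - <<'E'
import cv2,numpy as np
s=cv2.imread("pics/scene0.png");t=cv2.imread("pics/top0.png")
f=lambda im,x,y,w,h,k:cv2.resize(im[y:y+h,x:x+w],None,fx=k,fy=k,interpolation=cv2.INTER_NEAREST)
cv2.imwrite("pics/z2.png",np.hstack([f(s,210,215,50,38,8),f(t,186,205,50,38,8)]))
E
```

```text
(no output)
```

View pics/z2.png

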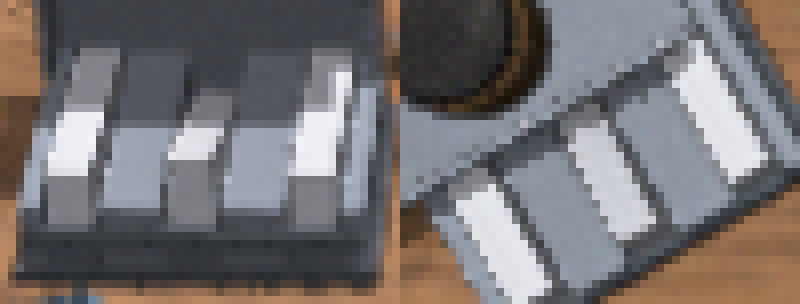

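The middle block is the wedge: its front end is the tallest and its top sinks between the walls soonest. Next I'll work out the poses.

```bash
cat > h.py <<'E'
import numpy as np,cv2
from rig import sensors, imaging, r
from scipy.spatial.transform import Rotation as R
C={n:imaging.calibration(n) for n in("scene","top")}
def KD(n):
    c=C[n];f=240/np.tan(np.radians(c["fovy"]/2))
    return np.array([[f,0,c["cx"]],[0,f,c["cy"]],[0,0,1.]]),np.array([c["k1"],0,0,0])
def ray(n,p):
    K,D=KD(n);u=cv2.undistortPoints(np.array([[p]],float),K,D)[0,0]
    T=np.array(C[n]["T"]);return T[:3,3],T[:3,:3]@np.array([u[0],-u[1],-1])
def onz(n,p,z):
    o,d=ray(n,p);return o+d*(z-o[2])/d[2]
def proj(n,P):
    T=np.array(C[n]["T"]);K,D=KD(n);q=(np.array(P)-T[:3,3])@T[:3,:3];q=q*[1,-1,-1]
    return cv2.projectPoints(q.reshape(-1,1,3),np.zeros(3),np.zeros(3),K,D)[0][:,0]
def tri(p,q):
    (a,d),(b,e)=ray("scene",p),ray("top",q)
    s=np.linalg.lstsq(np.c_[d,-e],b-a,rcond=None)[0];x,y=a+d*s[0],b+e*s[1];return (x+y)/2,np.linalg.norm(x-y)
def frame(o,yaw): 
    c,s=np.cos(yaw),np.sin(yaw);return lambda p:np.array([o[0]+c*p[0]-s*p[1],o[1]+s*p[0]+c*p[1],p[2]])
def plan(pos,yaw,tilt,flip=0,cur=None):
    """approach dir: down, leaning toward heading yaw by tilt (deg); tool y horizontal across. prints rot then shift in tool axes"""
    s=sensors.get_state();R0=R.from_quat(s["orientation"]);h=np.array([np.cos(yaw),np.sin(yaw),0]);t=np.radians(tilt)
    z=h*np.sin(t)-np.array([0,0,1])*np.cos(t);y=np.cross([0,0,1],h)*(-1 if flip else 1);x=np.cross(y,z)
    R1=R.from_matrix(np.c_[x,y,z]);rv=np.degrees((R0.inv()*R1).as_rotvec())
    d=1000*R1.inv().apply(np.array(pos)-s["eef_pos"])
    print("t",round(s["time"],2),"rot",rv.round(2),np.linalg.norm(rv).round(1),"then shift",d.round(1),"world",(1000*(pos-s["eef_pos"])).round(1),"first-shift in old axes",(1000*R0.inv().apply(pos-s["eef_pos"])).round(1))
E
python3 - <<'E'
from h import *
A=onz("top",(182,233),.15);B=onz("top",(223,209),.15)
print("shelf",A.round(3),B.round(3),np.linalg.norm(A-B))
d=(A-B);yaw=np.arctan2(d[1],d[0])-np.pi/2
m=(A+B)/2;o=m-np.array([np.cos(yaw),np.sin(yaw),0])*-.008;print("rack yaw",yaw,"o",o[:2].round(4))
f=frame(o,yaw)
for p in [(-.05,-.07,0),(-.05,.07,0),(-.008,.07,.15),(-.008,-.07,.15),(-.045,.009,.057),(-.045,-.009,.057)]: print(p,proj("scene",f(p))[0].round(1),proj("top",f(p))[0].round(1))
# wedge end top corners: scene (231.2,235),(236.8,235); top (212.2,235.3),(218,233.3)
print(tri((231,235),(212.2,235.3)),tri((236.8,235),(218,233.3)))
F1=onz("top",(412,218.6),.018);F2=onz("top",(420.4,249.4),.018);B1=onz("top",(448.6,208),.03);B2=onz("top",(458.6,239),.03)
print("table",F1.round(3),F2.round(3),np.linalg.norm(F1-F2),B1.round(3),B2.round(3))
e=F1-F2;print("yaw by edge",np.arctan2(e[1],e[0])-np.pi/2); e=(B1+B2-F1-F2);print("yaw mid",np.arctan2(e[1],e[0]))
l=onz("top",(395+131/5,200+165/5),.04)-onz("top",(395+262/5,200+125/5),.044);print("level",np.arctan2(-l[1],-l[0]))
s=sensors.get_state();print(R.from_quat(s["orientation"]).as_matrix().round(2).tolist())
E
```

```text
shelf [0.47 0.33 0.15] [0.537 0.22  0.15 ] 0.12887897691037603
rack yaw 0.5523157935827796 o [0.5101 0.279 ]
(-0.05, -0.07, 0) [257.7 250.6] [240.5 224.7]
(-0.05, 0.07, 0) [211.9 250.2] [200.8 248. ]
(-0.008, 0.07, 0.15) [209.  201.5] [180.2 234. ]
(-0.008, -0.07, 0.15) [256.3 201.7] [224.8 208. ]
(-0.045, 0.009, 0.057) [230.5 234.4] [213.5 235.7]
(-0.045, -0.009, 0.057) [236.5 234.4] [218.8 232.5]
(array([0.46941789, 0.26610491, 0.05220286]), np.float64(0.00405079566281994)) (array([0.47551003, 0.24857735, 0.0553489 ]), np.float64(0.004141359264928016))
table [ 0.531 -0.329  0.018] [ 0.438 -0.355  0.018] 0.09664087861994752 [ 0.565 -0.437  0.03 ] [ 0.471 -0.468  0.03 ]
yaw by edge -1.297345172446809
yaw mid -1.2786890522269156
level -1.2574101319332076
[[-0.93, 0.36, -0.0], [0.36, 0.93, -0.0], [0.0, -0.0, -1.0]]
```

```bash
cat >> h.py <<'E'
RY=.552; rack=frame((.5105,.2795),RY)
TY=-1.285
def tab(): pass
E
python3 - <<'E'
from h import *
t=np.radians(28)
plan(rack((-.042-.08*np.sin(t),0,.046+.08*np.cos(t))),RY,28)
E
```

```text
t 0.1 rot [-13.   -26.02 -51.82] 59.4 then shift [  -0.7 -376.1   91.1] world [ 234.2 -297.5  -80.1] first-shift in old axes [-326.3 -191.9   80.3]
```

```bash
python3 -m crank '[{"dx":-33,"dy":-19,"dz":2,"jaw":-0.2},{"dx":-33,"dy":-19,"dz":2,"jaw":-0.2},{"dx":-33,"dy":-19,"dz":2,"jaw":-0.2},{"dx":-33,"dy":-19,"dz":2,"jaw":-0.2},{"dx":-33,"dy":-19,"dz":2,"jaw":-0.2},{"dx":-33,"dy":-19,"dz":2,"jaw":-0.2},{"dx":-33,"dy":-19,"dz":2,"jaw":-0.2},{"dx":-33,"dy":-19,"dz":2,"jaw":-0.2},{"dx":-30,"dy":-19,"dz":2,"jaw":-0.2}]' 60
python3 -m crank '[{"ax":-1.44,"ay":-2.89,"az":-5.76,"jaw":-0.2},{"ax":-1.44,"ay":-2.89,"az":-5.76,"jaw":-0.2},{"ax":-1.44,"ay":-2.89,"az":-5.76,"jaw":-0.2},{"ax":-1.44,"ay":-2.89,"az":-5.76,"jaw":-0.2},{"ax":-1.44,"ay":-2.89,"az":-5.76,"jaw":-0.2},{"ax":-1.44,"ay":-2.89,"az":-5.76,"jaw":-0.2},{"ax":-1.44,"ay":-2.89,"az":-5.76,"jaw":-0.2},{"ax":-1.44,"ay":-2.89,"az":-5.76,"jaw":-0.2},{"ax":-1.44,"ay":-2.89,"az":-5.76,"jaw":-0.2},{"jaw":-0.2}]'
python3 - <<'E'
from h import *
t=np.radians(28)
plan(rack((-.042-.08*np.sin(t),0,.046+.08*np.cos(t))),RY,28);print(sensors.get_state()["gripper_width"])
E
```

```text
t 0.1 rot [-13.   -26.02 -51.82] 59.4 then shift [  -0.7 -376.1   91.1] world [ 234.2 -297.5  -80.1] first-shift in old axes [-326.3 -191.9   80.3]
0.08542714265838819validation failed for argument at $[0]...
validation failed for argument at $[0]...
```

```bash
python3 -m crank '[{"dx":-33,"dy":-19,"dz":2,"ax":0,"ay":0,"az":0,"jaw":-0.2},{"dx":-33,"dy":-19,"dz":2,"ax":0,"ay":0,"az":0,"jaw":-0.2},{"dx":-33,"dy":-19,"dz":2,"ax":0,"ay":0,"az":0,"jaw":-0.2},{"dx":-33,"dy":-19,"dz":2,"ax":0,"ay":0,"az":0,"jaw":-0.2},{"dx":-33,"dy":-19,"dz":2,"ax":0,"ay":0,"az":0,"jaw":-0.2},{"dx":-33,"dy":-19,"dz":2,"ax":0,"ay":0,"az":0,"jaw":-0.2},{"dx":-33,"dy":-19,"dz":2,"ax":0,"ay":0,"az":0,"jaw":-0.2},{"dx":-33,"dy":-19,"dz":2,"ax":0,"ay":0,"az":0,"jaw":-0.2},{"dx":-30,"dy":-19,"dz":2,"ax":0,"ay":0,"az":0,"jaw":-0.2}]' 60
python3 - <<'E'
from h import *
t=np.radians(28)
plan(rack((-.042-.08*np.sin(t),0,.046+.08*np.cos(t))),RY,28);print(sensors.get_state()["gripper_width"])
E
```

```text
time: 0.85
eef_pos: [0.4216, 0.2678, 0.1793]
orientation: [0.185, 0.983, -0.0, -0.0]
ft_force: [0.6, 0.8, 0.0]
gripper_width: 0.0345
gripper_force: 0.0
t 0.85 rot [-12.94 -25.97 -51.85] 59.4 then shift [ 27.4 -36.7  56.4] world [ 21.2 -30.  -62.7] first-shift in old axes [-30.6 -20.2  62.7]
0.03446313842098448
```

```bash
python3 -m crank '[{"dx":0,"dy":0,"dz":0,"ax":-1.44,"ay":-2.89,"az":-5.76,"jaw":-0.2},{"dx":0,"dy":0,"dz":0,"ax":-1.44,"ay":-2.89,"az":-5.76,"jaw":-0.2},{"dx":0,"dy":0,"dz":0,"ax":-1.44,"ay":-2.89,"az":-5.76,"jaw":-0.2},{"dx":0,"dy":0,"dz":0,"ax":-1.44,"ay":-2.89,"az":-5.76,"jaw":-0.2},{"dx":0,"dy":0,"dz":0,"ax":-1.44,"ay":-2.89,"az":-5.76,"jaw":-0.2},{"dx":0,"dy":0,"dz":0,"ax":-1.44,"ay":-2.89,"az":-5.76,"jaw":-0.2},{"dx":0,"dy":0,"dz":0,"ax":-1.44,"ay":-2.89,"az":-5.76,"jaw":-0.2},{"dx":0,"dy":0,"dz":0,"ax":-1.44,"ay":-2.89,"az":-5.76,"jaw":-0.2},{"dx":0,"dy":0,"dz":0,"ax":-1.44,"ay":-2.89,"az":-5.76,"jaw":-0.2},{"dx":0,"dy":0,"dz":0,"ax":0,"ay":0,"az":0,"jaw":-0.2}]'
python3 - <<'E'
from h import *
t=np.radians(28)
plan(rack((-.042-.08*np.sin(t),0,.046+.08*np.cos(t))),RY,28)
E
```

```text
time: 1.68
eef_pos: [0.4187, 0.2687, 0.1777]
orientation: [-0.265, 0.934, 0.066, 0.232]
ft_force: [-0.5, 0.4, -0.7]
gripper_width: 0.0342
gripper_force: 0.0
t 1.68 rot [ 0.04 -0.09  0.09] 0.1 then shift [ 24.9 -39.   55.9] world [ 24.  -31.  -61.1] first-shift in old axes [ 24.9 -39.   55.9]
```

```bash
python3 -m crank '[{"dx":12,"dy":-20,"dz":0,"ax":0,"ay":0,"az":0,"jaw":-0.2},{"dx":13,"dy":-19,"dz":10,"ax":0,"ay":0,"az":0,"jaw":-0.2},{"dx":0,"dy":0,"dz":25,"ax":0,"ay":0,"az":0,"jaw":-0.2},{"dx":0,"dy":0,"dz":25,"ax":0,"ay":0,"az":0,"jaw":-0.2},{"dx":0,"dy":0,"dz":25,"ax":0,"ay":0,"az":0,"jaw":-0.2},{"dx":0,"dy":0,"dz":20,"ax":0,"ay":0,"az":0,"jaw":-0.2},{"dx":0,"dy":0,"dz":0,"ax":0,"ay":0,"az":0,"jaw":-0.2},{"dx":0,"dy":0,"dz":0,"ax":0,"ay":0,"az":0,"jaw":-0.2}]'
python3 - <<'E'
from h import *
plan(rack((-.042,0,.046)),RY,28)
s=imaging.capture("scene")[:,:,::-1];t=imaging.capture("top")[:,:,::-1]
f=lambda im,x,y,w,h,k:cv2.resize(im[y:y+h,x:x+w],None,fx=k,fy=k,interpolation=cv2.INTER_CUBIC)
cv2.imwrite("pics/g.png",np.hstack([f(s,200,190,66,75,6),f(t,180,190,66,75,6)]))
E
```

```text
time: 2.35
eef_pos: [0.4632, 0.2508, 0.0737]
orientation: [-0.262, 0.935, 0.067, 0.23]
ft_force: [0.1, -0.6, 0.4]
gripper_width: 0.0344
gripper_force: 0.0
t 2.35 rot [ 0.08 -0.27 -0.33] 0.4 then shift [ 1.3 -0.4 30.7] world [ 11.5   6.7 -27.7] first-shift in old axes [ 1.1 -0.4 30.7]
```

View pics/g.png

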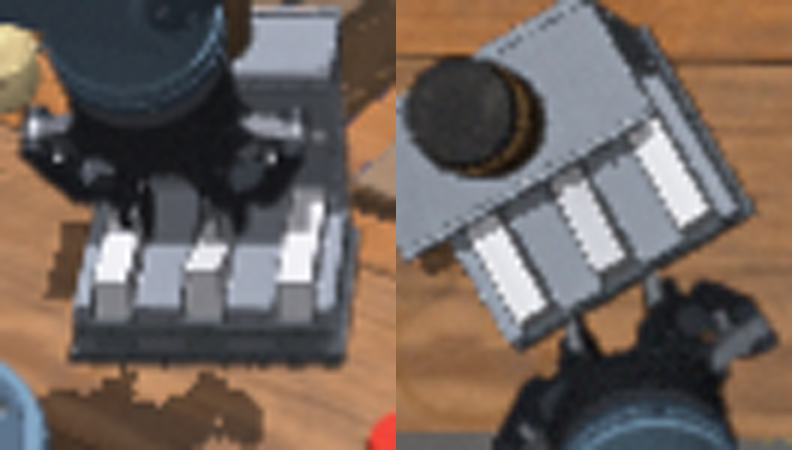

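```bash
python3 -m crank '[{"dx":1,"dy":-0.4,"dz":10,"ax":0,"ay":0,"az":0,"jaw":-0.2},{"dx":0,"dy":0,"dz":10,"ax":0,"ay":0,"az":0,"jaw":-0.2},{"dx":0,"dy":0,"dz":8,"ax":0,"ay":0,"az":0,"jaw":-0.2},{"dx":0,"dy":0,"dz":5,"ax":0,"ay":0,"az":0,"jaw":-0.2},{"dx":0,"dy":0,"dz":0,"ax":0,"ay":0,"az":0,"jaw":-0.2},{"dx":0,"dy":0,"dz":0,"ax":0,"ay":0,"az":0,"jaw":-0.2}]'
python3 -m crank '[{"dx":0,"dy":0,"dz":0,"ax":0,"ay":0,"az":0,"jaw":-1},{"dx":0,"dy":0,"dz":0,"ax":0,"ay":0,"az":0,"jaw":-1},{"dx":0,"dy":0,"dz":0,"ax":0,"ay":0,"az":0,"jaw":-1},{"dx":0,"dy":0,"dz":0,"ax":0,"ay":0,"az":0,"jaw":-1},{"dx":0,"dy":0,"dz":0,"ax":0,"ay":0,"az":0,"jaw":-1}]' 80
```

```text
time: 2.95
eef_pos: [0.4771, 0.258, 0.0464]
orientation: [-0.263, 0.934, 0.066, 0.233]
ft_force: [-0.7, -0.2, -0.3]
gripper_width: 0.0341
gripper_force: 0.0
time: 3.37
eef_pos: [0.4768, 0.2579, 0.0457]
orientation: [-0.263, 0.934, 0.066, 0.233]
ft_force: [-0.2, -1.0, -0.5]
gripper_width: 0.0002
gripper_force: 0.0
```

```bash
python3 - <<'E'
from h import *
s=imaging.capture("scene")[:,:,::-1];t=imaging.capture("top")[:,:,::-1]
f=lambda im,x,y,w,h,k:cv2.resize(im[y:y+h,x:x+w],None,fx=k,fy=k,interpolation=cv2.INTER_CUBIC)
cv2.imwrite("pics/g2.png",np.hstack([f(s,210,210,50,50,8),f(t,190,200,50,50,8)]))
E
```

```text
(no output)
```

View pics/g2.png

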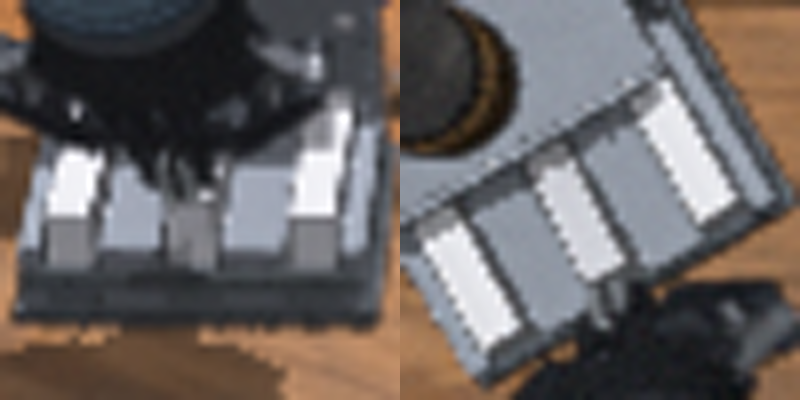

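The shut fingers are just in front of the wedge's end, at (610,300) in the top panel against the end at (605,280), and centred on it. They need to go about 11 mm farther in.

```bash
python3 -m crank '[{"dx":0,"dy":0,"dz":0,"ax":0,"ay":0,"az":0,"jaw":-0.2},{"dx":0,"dy":0,"dz":0,"ax":0,"ay":0,"az":0,"jaw":-0.2},{"dx":0,"dy":0,"dz":0,"ax":0,"ay":0,"az":0,"jaw":-0.2},{"dx":-5,"dy":0,"dz":2.9,"ax":0,"ay":0,"az":0,"jaw":-0.2},{"dx":-5,"dy":0,"dz":2.9,"ax":0,"ay":0,"az":0,"jaw":-0.2},{"dx":0,"dy":0,"dz":0,"ax":0,"ay":0,"az":0,"jaw":-0.2},{"dx":0,"dy":0,"dz":0,"ax":0,"ay":0,"az":0,"jaw":-0.2}]' 80
python3 -m crank '[{"dx":0,"dy":0,"dz":0,"ax":0,"ay":0,"az":0,"jaw":-1},{"dx":0,"dy":0,"dz":0,"ax":0,"ay":0,"az":0,"jaw":-1},{"dx":0,"dy":0,"dz":0,"ax":0,"ay":0,"az":0,"jaw":-1},{"dx":0,"dy":0,"dz":0,"ax":0,"ay":0,"az":0,"jaw":-1}]' 80
```

```text
time: 4.05
eef_pos: [0.4871, 0.2642, 0.0451]
orientation: [-0.263, 0.934, 0.066, 0.233]
ft_force: [0.4, 0.7, -0.6]
gripper_width: 0.0342
gripper_force: 0.0
time: 4.38
eef_pos: [0.4865, 0.2639, 0.045]
orientation: [-0.263, 0.934, 0.066, 0.232]
ft_force: [-0.1, 0.0, 0.9]
gripper_width: -0.0
gripper_force: 0.0
```

```bash
python3 - <<'E'
from h import *
s=imaging.capture("scene")[:,:,::-1];t=imaging.capture("top")[:,:,::-1]
f=lambda im,x,y,w,h,k:cv2.resize(im[y:y+h,x:x+w],None,fx=k,fy=k,interpolation=cv2.INTER_CUBIC)
P=sensors.get_state()["eef_pos"];pt=[("s",proj("scene",P)[0]),("t",proj("top",P)[0])];print(pt)
a=f(s,215,215,33,40,12);b=f(t,198,210,33,40,12)
cv2.circle(a,tuple(int(v) for v in (pt[0][1]-[215,215]+.5)*12),4,(0,0,255),1);cv2.circle(b,tuple(int(v) for v in (pt[1][1]-[198,210]+.5)*12),4,(0,0,255),1)
cv2.imwrite("pics/g3.png",np.hstack([a,b]))
E
```

```text
[('s', array([234.5877124 , 234.21110926])), ('t', array([214.19919005, 229.24682543]))]
```

View pics/g3.png

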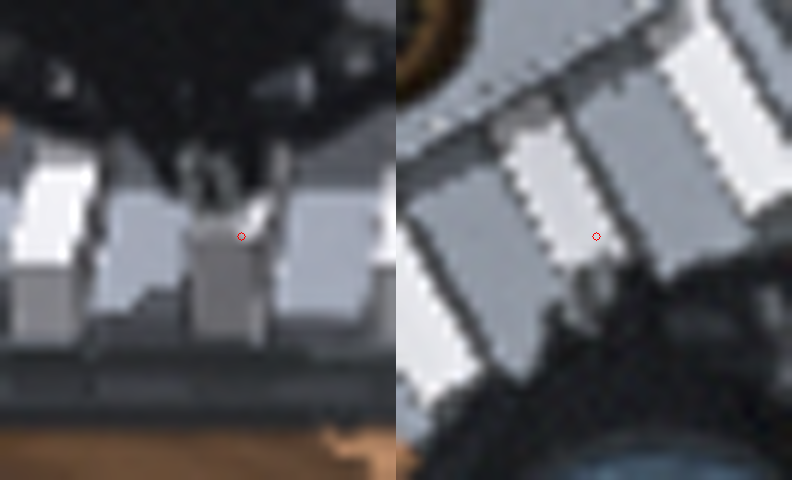

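```bash
python3 - <<'E'
from h import *
s=sensors.get_state();P=s["eef_pos"];Rm=R.from_quat(s["orientation"])
q,e=tri((234,231.2),(214.6,231.8));print("tip",q.round(4),e,"in tool",(1000*Rm.inv().apply(q-P)).round(1))
for p in P,q:
    d=p[:2]-[.5105,.2795];c,n=np.cos(RY),np.sin(RY);print("rack xy",(d@[c,n]).round(4),(d@[-n,c]).round(4),p[2])
E
```

```text
tip [0.4784 0.2585 0.0636] 0.0006375082942844283 in tool [ -0.   -0.4 -21. ]
rack xy -0.0286 -0.0007 0.04502686508157034
rack xy -0.0384 -0.0011 0.06361402084948509
```

Triangulating the visible tips puts them about 20 mm behind the reported TCP along the tool axis. That explains why both closes missed. I'll go down in small steps and watch the force.

```bash
python3 -m crank '[{"dx":0,"dy":0,"dz":0,"ax":0,"ay":0,"az":0,"jaw":-0.2},{"dx":0,"dy":0,"dz":0,"ax":0,"ay":0,"az":0,"jaw":-0.2},{"dx":0,"dy":0,"dz":0,"ax":0,"ay":0,"az":0,"jaw":-0.2},{"dx":0,"dy":0,"dz":4,"ax":0,"ay":0,"az":0,"jaw":-0.2},{"dx":0,"dy":0,"dz":3,"ax":0,"ay":0,"az":0,"jaw":-0.2},{"dx":0,"dy":0,"dz":0,"ax":0,"ay":0,"az":0,"jaw":-0.2}]' 80
python3 -m crank '[{"dx":0,"dy":0,"dz":3,"ax":0,"ay":0,"az":0,"jaw":-0.2},{"dx":0,"dy":0,"dz":3,"ax":0,"ay":0,"az":0,"jaw":-0.2},{"dx":0,"dy":0,"dz":0,"ax":0,"ay":0,"az":0,"jaw":-0.2}]'
```

```text
time: 4.98
eef_pos: [0.4893, 0.2657, 0.0382]
orientation: [-0.263, 0.934, 0.066, 0.232]
ft_force: [-0.6, -0.8, -0.1]
gripper_width: 0.034
gripper_force: 0.0
time: 5.23
eef_pos: [0.4917, 0.2672, 0.0329]
orientation: [-0.263, 0.934, 0.066, 0.232]
ft_force: [-0.1, -0.4, -0.2]
gripper_width: 0.0343
gripper_force: 0.0
```

```bash
python3 -m crank '[{"dx":0,"dy":0,"dz":3,"ax":0,"ay":0,"az":0,"jaw":-0.2},{"dx":0,"dy":0,"dz":2,"ax":0,"ay":0,"az":0,"jaw":-0.2},{"dx":0,"dy":0,"dz":0,"ax":0,"ay":0,"az":0,"jaw":-0.2}]' 80
python3 -m crank '[{"dx":0,"dy":0,"dz":0,"ax":0,"ay":0,"az":0,"jaw":-1},{"dx":0,"dy":0,"dz":0,"ax":0,"ay":0,"az":0,"jaw":-1},{"dx":0,"dy":0,"dz":0,"ax":0,"ay":0,"az":0,"jaw":-1},{"dx":0,"dy":0,"dz":0,"ax":0,"ay":0,"az":0,"jaw":-1}]' 80
```

```text
time: 5.48
eef_pos: [0.4937, 0.2684, 0.0287]
orientation: [-0.263, 0.934, 0.066, 0.232]
ft_force: [-0.5, -0.0, 0.2]
gripper_width: 0.0339
gripper_force: 0.0
time: 5.82
eef_pos: [0.492, 0.2702, 0.0294]
orientation: [-0.264, 0.934, 0.068, 0.231]
ft_force: [-10.6, 6.2, 11.6]
gripper_width: 0.0003
gripper_force: 19.2
```

```bash
python3 -m crank '[{"dx":0,"dy":0,"dz":0,"ax":0,"ay":0,"az":0,"jaw":-0.2},{"dx":0,"dy":0,"dz":0,"ax":0,"ay":0,"az":0,"jaw":-0.2},{"dx":0,"dy":0,"dz":0,"ax":0,"ay":0,"az":0,"jaw":-0.2},{"dx":0,"dy":0,"dz":0,"ax":0,"ay":0,"az":0,"jaw":-0.2}]' 80
python3 - <<'E'
from h import *
s=imaging.capture("scene")[:,:,::-1];t=imaging.capture("top")[:,:,::-1]
f=lambda im,x,y,w,h,k:cv2.resize(im[y:y+h,x:x+w],None,fx=k,fy=k,interpolation=cv2.INTER_CUBIC)
a=f(s,215,215,33,40,12);b=f(t,198,210,33,40,12)
cv2.imwrite("pics/g4.png",np.hstack([a,b]))
E
```

```text
time: 6.15
eef_pos: [0.4941, 0.2683, 0.0292]
orientation: [-0.263, 0.934, 0.066, 0.233]
ft_force: [0.3, 0.5, 0.6]
gripper_width: 0.0341
gripper_force: 0.0
```

View pics/g4.png

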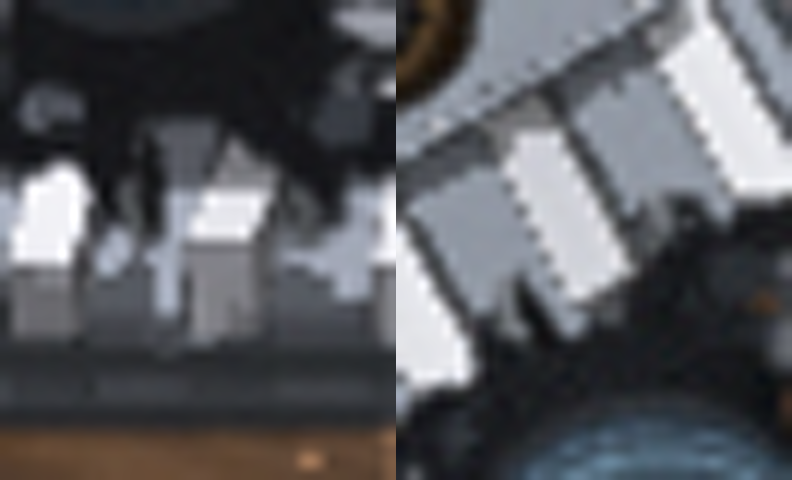

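Both fingers now straddle the wedge centrally, with their tips about level with its top edge. I'll go a few mm deeper.

```bash
python3 -m crank '[{"dx":0,"dy":0,"dz":3,"ax":0,"ay":0,"az":0,"jaw":-0.2},{"dx":0,"dy":0,"dz":3,"ax":0,"ay":0,"az":0,"jaw":-0.2},{"dx":0,"dy":0,"dz":0,"ax":0,"ay":0,"az":0,"jaw":-0.2}]' 80
python3 -m crank '[{"dx":0,"dy":0,"dz":2,"ax":0,"ay":0,"az":0,"jaw":-0.2},{"dx":0,"dy":0,"dz":0,"ax":0,"ay":0,"az":0,"jaw":-0.2}]' 80
```

```text
time: 6.5
eef_pos: [0.4961, 0.2697, 0.0232]
orientation: [-0.263, 0.934, 0.066, 0.232]
ft_force: [-0.6, -0.0, 0.8]
gripper_width: 0.0341
gripper_force: 0.0
time: 6.67
eef_pos: [0.4969, 0.2703, 0.0216]
orientation: [-0.263, 0.934, 0.066, 0.232]
ft_force: [-0.6, 0.2, -0.3]
gripper_width: 0.0345
gripper_force: 0.0
```

```bash
python3 -m crank '[{"dx":0,"dy":0,"dz":0,"ax":0,"ay":0,"az":0,"jaw":-1},{"dx":0,"dy":0,"dz":0,"ax":0,"ay":0,"az":0,"jaw":-1},{"dx":0,"dy":0,"dz":0,"ax":0,"ay":0,"az":0,"jaw":-1},{"dx":0,"dy":0,"dz":0,"ax":0,"ay":0,"az":0,"jaw":-1}]' 80
```

```text
time: 7.0
eef_pos: [0.4968, 0.2707, 0.0222]
orientation: [-0.263, 0.934, 0.066, 0.232]
ft_force: [-3.6, 0.9, 3.9]
gripper_width: 0.0134
gripper_force: 78.2
```

```bash
python3 -m crank '[{"dx":0,"dy":0,"dz":0,"ax":0,"ay":0,"az":0,"jaw":-0.2},{"dx":0,"dy":0,"dz":0,"ax":0,"ay":0,"az":0,"jaw":-0.2},{"dx":0,"dy":0,"dz":0,"ax":0,"ay":0,"az":0,"jaw":-0.2},{"dx":0,"dy":0,"dz":2,"ax":0,"ay":0,"az":0,"jaw":-0.2},{"dx":0,"dy":0,"dz":2,"ax":0,"ay":0,"az":0,"jaw":-0.2},{"dx":0,"dy":0,"dz":0,"ax":0,"ay":0,"az":0,"jaw":-0.2}]' 80
python3 -m crank '[{"dx":0,"dy":0,"dz":0,"ax":0,"ay":0,"az":0,"jaw":-1},{"dx":0,"dy":0,"dz":0,"ax":0,"ay":0,"az":0,"jaw":-1},{"dx":0,"dy":0,"dz":0,"ax":0,"ay":0,"az":0,"jaw":-1},{"dx":0,"dy":0,"dz":0,"ax":0,"ay":0,"az":0,"jaw":-1}]' 80
```

```text
time: 7.5
eef_pos: [0.4986, 0.2713, 0.0181]
orientation: [-0.263, 0.934, 0.066, 0.232]
ft_force: [-0.3, -0.9, -0.7]
gripper_width: 0.0342
gripper_force: 0.0
time: 7.83
eef_pos: [0.4984, 0.2715, 0.0186]
orientation: [-0.263, 0.934, 0.066, 0.232]
ft_force: [-1.1, 1.9, 2.4]
gripper_width: 0.0145
gripper_force: 78.1
```

```bash
python3 -m crank '[{"dx":0,"dy":0,"dz":0,"ax":0,"ay":0,"az":0,"jaw":-1},{"dx":4.2,"dy":0,"dz":-2.8,"ax":0,"ay":0,"az":0,"jaw":-1},{"dx":4.2,"dy":0,"dz":-2.8,"ax":0,"ay":0,"az":0,"jaw":-1},{"dx":4.2,"dy":0,"dz":-2.8,"ax":0,"ay":0,"az":0,"jaw":-1},{"dx":4.2,"dy":0,"dz":-2.8,"ax":0,"ay":0,"az":0,"jaw":-1},{"dx":0,"dy":0,"dz":0,"ax":0,"ay":0,"az":0,"jaw":-1}]' 110
python3 -m crank '[{"dx":8.3,"dy":0,"dz":-5.7,"ax":0,"ay":0,"az":0,"jaw":-1},{"dx":8.3,"dy":0,"dz":-5.7,"ax":0,"ay":0,"az":0,"jaw":-1},{"dx":0,"dy":0,"dz":0,"ax":0,"ay":0,"az":0,"jaw":-1}]'
```

```text
time: 8.33
eef_pos: [0.4808, 0.2603, 0.0207]
orientation: [-0.263, 0.934, 0.066, 0.233]
ft_force: [-2.7, -0.7, 5.1]
gripper_width: 0.0137
gripper_force: 109.3
time: 8.58
eef_pos: [0.4625, 0.2496, 0.0223]
orientation: [-0.263, 0.934, 0.066, 0.232]
ft_force: [-2.1, 0.5, 2.3]
gripper_width: 0.0135
gripper_force: 109.2
```

```bash
python3 -m crank '[{"dx":12.4,"dy":0,"dz":-8.6,"ax":0,"ay":0,"az":0,"jaw":-1},{"dx":12.4,"dy":0,"dz":-8.6,"ax":0,"ay":0,"az":0,"jaw":-1},{"dx":12.4,"dy":0,"dz":-8.6,"ax":0,"ay":0,"az":0,"jaw":-1},{"dx":12.4,"dy":0,"dz":-8.6,"ax":0,"ay":0,"az":0,"jaw":-1},{"dx":12.4,"dy":0,"dz":-8.6,"ax":0,"ay":0,"az":0,"jaw":-1},{"dx":0,"dy":0,"dz":0,"ax":0,"ay":0,"az":0,"jaw":-1}]'
python3 - <<'E'
from h import *
s=imaging.capture("scene");t=imaging.capture("top")
# gap interior of middle: mean brightness where wedge was (top px 213,228) and scene end face (234,239)
old=cv2.imread("pics/top0.png")[:,:,::-1];os=cv2.imread("pics/scene0.png")[:,:,::-1]
print(old[222:234:3,211].tolist(),t[222:234:3,211].tolist());print(os[236:242:2,234].tolist(),s[236:242:2,234].tolist())
E
```

```text
time: 9.08
eef_pos: [0.3971, 0.2106, 0.0302]
orientation: [-0.263, 0.934, 0.066, 0.231]
ft_force: [-0.2, -0.4, -3.3]
gripper_width: 0.0131
gripper_force: 108.1
[[201, 203, 210], [202, 204, 210], [205, 206, 215], [205, 206, 214]] [[87, 90, 96], [88, 93, 101], [84, 90, 95], [60, 62, 67]]
[[126, 126, 132], [124, 124, 130], [125, 125, 132]] [[24, 23, 25], [19, 23, 24], [21, 21, 24]]
```

```bash
python3 -m crank '[{"dx":-10,"dy":0,"dz":-20,"ax":0,"ay":0,"az":0,"jaw":-1},{"dx":-10,"dy":0,"dz":-20,"ax":0,"ay":0,"az":0,"jaw":-1},{"dx":-10,"dy":0,"dz":-20,"ax":0,"ay":0,"az":0,"jaw":-1},{"dx":-10,"dy":0,"dz":-20,"ax":0,"ay":0,"az":0,"jaw":-1},{"dx":-10,"dy":0,"dz":-20,"ax":0,"ay":0,"az":0,"jaw":-1},{"dx":-10,"dy":0,"dz":-20,"ax":0,"ay":0,"az":0,"jaw":-1},{"dx":0,"dy":0,"dz":0,"ax":0,"ay":0,"az":0,"jaw":-1}]'
python3 - <<'E'
from h import *
plan(np.array([.46,-.263,.13]),-1.28,34)
E
```

```text
time: 9.77
eef_pos: [0.4015, 0.2097, 0.1715]
orientation: [-0.263, 0.933, 0.065, 0.237]
ft_force: [2.2, -0.6, -1.2]
gripper_width: 0.0133
gripper_force: 108.4
t 9.77 rot [54.21 -3.74 89.73] 104.9 then shift [-366.2  -79.5  297. ] world [  58.5 -472.7  -41.5] first-shift in old axes [ 193.6 -433.6  -56. ]
```

```bash
python3 -m crank '[{"dx":13.4,"dy":-33.4,"dz":-7.1,"ax":0,"ay":0,"az":0,"jaw":-1},{"dx":13.4,"dy":-33.4,"dz":-7.1,"ax":0,"ay":0,"az":0,"jaw":-1},{"dx":13.4,"dy":-33.4,"dz":-7.1,"ax":0,"ay":0,"az":0,"jaw":-1},{"dx":13.4,"dy":-33.4,"dz":-7.1,"ax":0,"ay":0,"az":0,"jaw":-1},{"dx":13.4,"dy":-33.4,"dz":-7.1,"ax":0,"ay":0,"az":0,"jaw":-1},{"dx":13.4,"dy":-33.4,"dz":-7.1,"ax":0,"ay":0,"az":0,"jaw":-1},{"dx":13.4,"dy":-33.4,"dz":-7.1,"ax":0,"ay":0,"az":0,"jaw":-1}]'
python3 -m crank '[{"dx":13.4,"dy":-33.4,"dz":-7.1,"ax":0,"ay":0,"az":0,"jaw":-1},{"dx":13.4,"dy":-33.4,"dz":-7.1,"ax":0,"ay":0,"az":0,"jaw":-1},{"dx":13.4,"dy":-33.4,"dz":-7.1,"ax":0,"ay":0,"az":0,"jaw":-1},{"dx":13.4,"dy":-33.4,"dz":-7.1,"ax":0,"ay":0,"az":0,"jaw":-1},{"dx":13.4,"dy":-33.4,"dz":-7.1,"ax":0,"ay":0,"az":0,"jaw":-1},{"dx":13.4,"dy":-33.4,"dz":-7.1,"ax":0,"ay":0,"az":0,"jaw":-1}]'
python3 -m crank '[{"dx":0,"dy":0,"dz":0,"ax":3.39,"ay":-0.23,"az":5.61,"jaw":-1},{"dx":0,"dy":0,"dz":0,"ax":3.39,"ay":-0.23,"az":5.61,"jaw":-1},{"dx":0,"dy":0,"dz":0,"ax":3.39,"ay":-0.23,"az":5.61,"jaw":-1},{"dx":0,"dy":0,"dz":0,"ax":3.39,"ay":-0.23,"az":5.61,"jaw":-1},{"dx":0,"dy":0,"dz":0,"ax":3.39,"ay":-0.23,"az":5.61,"jaw":-1},{"dx":0,"dy":0,"dz":0,"ax":3.39,"ay":-0.23,"az":5.61,"jaw":-1},{"dx":0,"dy":0,"dz":0,"ax":3.39,"ay":-0.23,"az":5.61,"jaw":-1},{"dx":0,"dy":0,"dz":0,"ax":3.39,"ay":-0.23,"az":5.61,"jaw":-1}]'
python3 -m crank '[{"dx":0,"dy":0,"dz":0,"ax":3.39,"ay":-0.23,"az":5.61,"jaw":-1},{"dx":0,"dy":0,"dz":0,"ax":3.39,"ay":-0.23,"az":5.61,"jaw":-1},{"dx":0,"dy":0,"dz":0,"ax":3.39,"ay":-0.23,"az":5.61,"jaw":-1},{"dx":0,"dy":0,"dz":0,"ax":3.39,"ay":-0.23,"az":5.61,"jaw":-1},{"dx":0,"dy":0,"dz":0,"ax":3.39,"ay":-0.23,"az":5.61,"jaw":-1},{"dx":0,"dy":0,"dz":0,"ax":3.39,"ay":-0.23,"az":5.61,"jaw":-1},{"dx":0,"dy":0,"dz":0,"ax":3.39,"ay":-0.23,"az":5.61,"jaw":-1},{"dx":0,"dy":0,"dz":0,"ax":3.39,"ay":-0.23,"az":5.61,"jaw":-1},{"dx":0,"dy":0,"dz":0,"ax":0,"ay":0,"az":0,"jaw":-1}]'
python3 - <<'E'
from h import *
plan(np.array([.46,-.263,.08]),-1.28,34);print(sensors.get_state()["qpos"].round(2))
s=imaging.capture("scene");t=imaging.capture("top");cv2.imwrite("pics/s9.png",s[:,:,::-1]);cv2.imwrite("pics/t9.png",t[:,:,::-1])
E
```

```text
time: 10.35
eef_pos: [0.4293, -0.0478, 0.1645]
orientation: [-0.262, 0.934, 0.066, 0.233]
ft_force: [1.4, 0.6, -2.3]
gripper_width: 0.0135
gripper_force: 108.5
time: 10.85
eef_pos: [0.4881, -0.2282, 0.1918]
orientation: [-0.231, 0.951, 0.058, 0.195]
ft_force: [0.7, 0.4, -2.5]
gripper_width: 0.0132
gripper_force: 108.5
time: 11.52
eef_pos: [0.4872, -0.226, 0.1917]
orientation: [0.189, 0.953, -0.085, 0.22]
ft_force: [-0.7, -0.1, -2.7]
gripper_width: 0.0134
gripper_force: 108.7
time: 12.27
eef_pos: [0.4874, -0.2247, 0.1894]
orientation: [0.527, 0.802, -0.196, 0.202]
ft_force: [-0.6, -0.1, -3.2]
gripper_width: 0.0135
gripper_force: 108.8
t 12.27 rot [-2.17 -1.51  7.36] 7.8 then shift [ 37.2 -37.2 106.8] world [ -27.4  -38.3 -109.4] first-shift in old axes [ 38.6 -28.3 109.1]
[-0.35 -0.04  1.98 -0.59  0.96 -0.47]
```

```bash
python3 -m crank '[{"dx":0,"dy":0,"dz":0,"ax":-1.08,"ay":-0.75,"az":3.68,"jaw":-1},{"dx":0,"dy":0,"dz":0,"ax":-1.08,"ay":-0.75,"az":3.68,"jaw":-1},{"dx":12,"dy":-12,"dz":25,"ax":0,"ay":0,"az":0,"jaw":-1},{"dx":12,"dy":-12,"dz":25,"ax":0,"ay":0,"az":0,"jaw":-1},{"dx":13,"dy":-13,"dz":25,"ax":0,"ay":0,"az":0,"jaw":-1},{"dx":0,"dy":0,"dz":0,"ax":0,"ay":0,"az":0,"jaw":-1}]'
python3 - <<'E'
from h import *
plan(np.array([.46,-.263,.045]),-1.28,34)
s=imaging.capture("scene")[:,:,::-1];t=imaging.capture("top")[:,:,::-1]
cv2.imwrite("pics/s10.png",s);cv2.imwrite("pics/t10.png",t)
f=lambda im,x,y,w,h,k:cv2.resize(im[y:y+h,x:x+w],None,fx=k,fy=k,interpolation=cv2.INTER_CUBIC)
cv2.imwrite("pics/p.png",np.hstack([f(s,365,240,100,120,4),f(t,370,190,100,120,4)]))
E
```

```text
time: 12.87
eef_pos: [0.4475, -0.2463, 0.1021]
orientation: [0.57, 0.769, -0.176, 0.23]
ft_force: [-2.0, 1.0, -3.7]
gripper_width: 0.0137
gripper_force: 108.8
t 12.87 rot [-0.35 -0.4   0.35] 0.6 then shift [15.7  7.2 58.3] world [ 12.5 -16.7 -57.1] first-shift in old axes [15.3  7.6 58.4]
```

View pics/p.png

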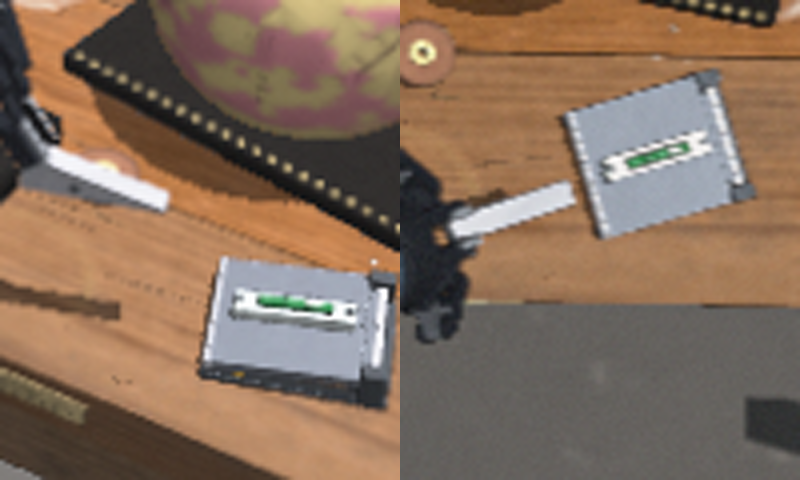

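The wedge is held firmly, thin end towards the table and nearly parallel to the level. Its tip is at (168,201) in the scene panel and (574,194) in the top panel.

```bash
cat >> h.py <<'E'
TY=-1.28; L=np.array([.4845,-.342])  # lip front middle
hT=np.array([np.cos(TY),np.sin(TY)]); nT=np.array([-hT[1],hT[0]])
def tl(p): d=np.array(p)[:2]-L; return (1000*d@hT).round(1),(1000*d@nT).round(1)
E
python3 - <<'E'
from h import *
a,e=tri((365+168/4,240+200/4),(370+174/4,190+194/4));print("tip",a.round(4),e,tl(a))
b,e=tri((365+55/4,240+163/4),(370+72/4,190+222/4));print("thick top mid",b.round(4),e,tl(b))
d=a-b;print("pitch",np.degrees(np.arctan2(d[2],np.hypot(*d[:2]))),"yaw",np.arctan2(d[1],d[0]),np.linalg.norm(d))
P=sensors.get_state()["eef_pos"];print("tcp",P,tl(P))
# vial/level ends and lip
print(tl(onz("top",(395+131/5,200+165/5),.041)),tl(onz("top",(395+262/5,200+125/5),.045)))
# table bottom corners scene check: front lip corners top at z .018
for p in((-4,0),):pass
print([tl(tri((365+s[0]/4,240+s[1]/4),(370+q[0]/4,190+q[1]/4))[0])+(tri((365+s[0]/4,240+s[1]/4),(370+q[0]/4,190+q[1]/4))[0][2],) for s,q in [((222,258),(166,115)),((200,372),(202,238))]])
E
```

```text
tip [ 0.4669 -0.3104  0.1102] 0.002554036713555681 (np.float64(-35.3), np.float64(-7.8))
thick top mid [ 0.4464 -0.2375  0.1223] 0.0006470946976187803 (np.float64(-111.0), np.float64(-6.5))
pitch -9.090040098797775 yaw -1.2973522960305124 0.07671056999011591
tcp [ 0.45282791 -0.247795    0.10806461] (np.float64(-99.3), np.float64(-3.3))
(np.float64(9.5), np.float64(-0.4)) (np.float64(91.0), np.float64(1.5))
[(np.float64(0.8), np.float64(48.9), np.float64(0.016338563692034236)), (np.float64(2.1), np.float64(-49.3), np.float64(0.005268988677645359))]
```

```bash
python3 -m crank '[{"dx":0,"dy":3.5,"dz":0,"ax":0,"ay":2.5,"az":0,"jaw":-1},{"dx":0,"dy":3.5,"dz":0,"ax":0,"ay":2.5,"az":0,"jaw":-1},{"dx":8,"dy":0,"dz":15,"ax":0,"ay":0,"az":0,"jaw":-1},{"dx":8,"dy":0,"dz":15,"ax":0,"ay":0,"az":0,"jaw":-1},{"dx":8,"dy":0,"dz":15,"ax":0,"ay":0,"az":0,"jaw":-1},{"dx":8,"dy":0,"dz":15,"ax":0,"ay":0,"az":0,"jaw":-1},{"dx":0,"dy":0,"dz":0,"ax":0,"ay":0,"az":0,"jaw":-1},{"dx":0,"dy":0,"dz":0,"ax":0,"ay":0,"az":0,"jaw":-1},{"dx":0,"dy":0,"dz":0,"ax":0,"ay":0,"az":0,"jaw":-1}]'
python3 - <<'E'
from h import *
plan(np.array([.46,-.263,.0]),-1.28,29)
def wedge(tag):
    out={}
    for n,x,y,w,h in(("scene",340,240,120,110),("top",370,190,60,80)):
        im=imaging.capture(n);cv2.imwrite(f"pics/{n}{tag}.png",im[:,:,::-1]);hsv=cv2.cvtColor(im,cv2.COLOR_RGB2HSV)
        m=((hsv[...,1]<45)&(hsv[...,2]>140)).astype(np.uint8);k=np.zeros_like(m);k[y:y+h,x:x+w]=m[y:y+h,x:x+w]
        cs=sorted(cv2.findContours(k,0,1)[0],key=cv2.contourArea)[::-1][:4]
        for c in cs: print(n,cv2.contourArea(c),np.round(cv2.boxPoints(cv2.minAreaRect(c)),1).tolist())
wedge(11)
E
```

```text
time: 13.72
eef_pos: [0.463, -0.2476, 0.0433]
orientation: [0.577, 0.777, -0.149, 0.203]
ft_force: [-0.0, -1.3, -2.5]
gripper_width: 0.0133
gripper_force: 108.9
t 13.72 rot [0.22 0.25 0.08] 0.3 then shift [ 8.8 -7.3 44.6] world [ -3.  -15.4 -43.3] first-shift in old axes [ 9.  -7.5 44.5]
scene 1016.5 [[415.5, 329.79998779296875], [418.70001220703125, 303.5], [461.70001220703125, 308.79998779296875], [458.5, 335.0]]
scene 130.5 [[371.8999938964844, 290.6000061035156], [375.0, 285.0], [408.1000061035156, 303.20001220703125], [405.0, 308.70001220703125]]
scene 9.0 [[351.5, 243.5], [356.0, 239.0], [357.5, 240.5], [353.0, 245.0]]
scene 1.0 [[378.5, 284.5], [379.0, 284.0], [381.5, 286.5], [381.0, 287.0]]
top 409.5 [[411.20001220703125, 218.0], [428.8999938964844, 212.6999969482422], [438.29998779296875, 244.0], [420.6000061035156, 249.3000030517578]]
top 136.5 [[378.8999938964844, 239.1999969482422], [406.6000061035156, 231.1999969482422], [408.3999938964844, 237.5], [380.70001220703125, 245.39999389648438]]
top 1.0 [[384.0, 246.0], [386.79998779296875, 244.60000610351562], [387.20001220703125, 245.39999389648438], [384.3999938964844, 246.8000030517578]]
top 0.0 [[377.0, 202.0], [377.0, 202.0], [377.0, 202.0], [377.0, 202.0]]
```

```bash
cat >> h.py <<'E'
def wedge(tag,sroi=(340,240,120,110),troi=(370,190,60,80)):
    o={}
    for n,(x,y,w,h) in(("scene",sroi),("top",troi)):
        im=imaging.capture(n);cv2.imwrite(f"pics/{n}{tag}.png",im[:,:,::-1]);hsv=cv2.cvtColor(im,cv2.COLOR_RGB2HSV)
        m=((hsv[...,1]<45)&(hsv[...,2]>140)).astype(np.uint8);k=np.zeros_like(m);k[y:y+h,x:x+w]=m[y:y+h,x:x+w]
        c=sorted([c for c in cv2.findContours(k,0,1)[0] if 40<cv2.contourArea(c)],key=lambda c:cv2.minAreaRect(c)[0][0])[0]
        b=cv2.boxPoints(cv2.minAreaRect(c));b=b[b[:,0].argsort()];o[n]=b[2:].mean(0),b[:2].mean(0);print(n,cv2.contourArea(c))
    rep(o)
def rep(o):
    (a,e1),(b,e2)=tri(o["scene"][0],o["top"][0]),tri(o["scene"][1],o["top"][1]);d=a-b
    print("tip",a.round(4),tl(a),"thick",b.round(4),tl(b),"err",e1,e2,"pitch",np.degrees(np.arctan2(d[2],np.hypot(*d[:2]))),"yaw",np.arctan2(d[1],d[0]),np.linalg.norm(d))
E
python3 - <<'E'
from h import *
rep({"scene":((406.6,306),(373.5,287.8)),"top":((407.5,234.4),(379.8,242.3))});P=sensors.get_state()["eef_pos"];print(P,tl(P))
E
```

```text
tip [ 0.4817 -0.3095  0.0418] (np.float64(-31.9), np.float64(6.6)) thick [ 0.4559 -0.2208  0.0831] (np.float64(-124.3), np.float64(7.4)) err 0.0011147863265222953 0.0002839744247594804 pitch -24.100964431735555 yaw -1.288433710192597 0.10123985080893404
[ 0.46283282 -0.24758788  0.04327365] (np.float64(-96.7), np.float64(6.3))
```

```bash
python3 -m crank '[{"dx":5,"dy":-3.5,"dz":9,"ax":0,"ay":0,"az":0,"jaw":-1},{"dx":5,"dy":-3.5,"dz":9,"ax":0,"ay":0,"az":0,"jaw":-1},{"dx":2.5,"dy":0,"dz":4.5,"ax":0,"ay":0,"az":0,"jaw":-1},{"dx":0,"dy":0,"dz":0,"ax":0,"ay":0,"az":0,"jaw":-1},{"dx":0,"dy":0,"dz":0,"ax":0,"ay":0,"az":0,"jaw":-1}]'
python3 - <<'E'
from h import *
wedge(12);P=sensors.get_state()["eef_pos"];print(P,tl(P))
E
```

```text
time: 14.23
eef_pos: [0.4543, -0.2489, 0.0151]
orientation: [0.577, 0.777, -0.15, 0.202]
ft_force: [0.8, -0.7, -1.8]
gripper_width: 0.0134
gripper_force: 108.8
scene 131.0
top 131.5
tip [ 0.4733 -0.311   0.0131] (np.float64(-32.9), np.float64(-1.9)) thick [ 0.4475 -0.222   0.0549] (np.float64(-125.6), np.float64(-1.0)) err 0.0013874130822981526 0.0009685613003796897 pitch -24.30785324522978 yaw -1.2895151882291704 0.10165741897113004
[ 0.45495788 -0.24916842  0.01584917] (np.float64(-97.4), np.float64(-1.7))
```

```bash
python3 -m crank '[{"dx":0,"dy":1,"dz":0,"ax":0,"ay":-4,"az":0,"jaw":-1},{"dx":0,"dy":1,"dz":0,"ax":0,"ay":-4,"az":0,"jaw":-1},{"dx":2.5,"dy":0,"dz":3.5,"ax":0,"ay":0,"az":0,"jaw":-1},{"dx":2.5,"dy":0,"dz":3.5,"ax":0,"ay":0,"az":0,"jaw":-1},{"dx":1,"dy":0,"dz":1.6,"ax":0,"ay":0,"az":0,"jaw":-1},{"dx":0,"dy":0,"dz":0,"ax":0,"ay":0,"az":0,"jaw":-1},{"dx":0,"dy":0,"dz":0,"ax":0,"ay":0,"az":0,"jaw":-1}]'
python3 - <<'E'
from h import *
wedge(13);P=sensors.get_state()["eef_pos"];print(P,tl(P))
E
```

```text
time: 14.92
eef_pos: [0.4558, -0.2496, 0.005]
orientation: [0.568, 0.763, -0.185, 0.248]
ft_force: [-0.1, -0.1, -1.9]
gripper_width: 0.0131
gripper_force: 108.9
scene 139.0
top 137.5
tip [ 0.4737 -0.311   0.0131] (np.float64(-32.8), np.float64(-1.5)) thick [ 0.4468 -0.217   0.0416] (np.float64(-130.6), np.float64(-0.3)) err 0.001254643634268669 0.0039865654163606075 pitch -16.235091504011738 yaw -1.2917658187634737 0.1018167280162032
[ 0.45582044 -0.24955553  0.0051362 ] (np.float64(-96.8), np.float64(-1.0))
```

```bash
python3 -m crank '[{"dx":1.8,"dy":0,"dz":2.4,"ax":0,"ay":0,"az":0,"jaw":-1},{"dx":1.8,"dy":0,"dz":2.4,"ax":0,"ay":0,"az":0,"jaw":-1},{"dx":0,"dy":0,"dz":0,"ax":0,"ay":0,"az":0,"jaw":-1}]'
python3 -m crank '[{"dx":1.2,"dy":0,"dz":1.6,"ax":0,"ay":0,"az":0,"jaw":-1},{"dx":0,"dy":0,"dz":0,"ax":0,"ay":0,"az":0,"jaw":-1}]'
python3 -m crank '[{"dx":0.6,"dy":0,"dz":0.8,"ax":0,"ay":0,"az":0,"jaw":-1},{"dx":0,"dy":0,"dz":0,"ax":0,"ay":0,"az":0,"jaw":-1}]'
```

```text
time: 15.27
eef_pos: [0.455, -0.2488, -0.0019]
orientation: [0.568, 0.763, -0.185, 0.247]
ft_force: [-1.2, 0.7, -3.1]
gripper_width: 0.0136
gripper_force: 108.9
time: 15.43
eef_pos: [0.4552, -0.2488, -0.0037]
orientation: [0.568, 0.763, -0.185, 0.247]
ft_force: [-0.5, 0.7, -3.2]
gripper_width: 0.0136
gripper_force: 108.9
time: 15.6
eef_pos: [0.4555, -0.2491, -0.004]
orientation: [0.567, 0.763, -0.186, 0.248]
ft_force: [-1.6, 0.5, 1.8]
gripper_width: 0.0134
gripper_force: 109.3
```

```bash
python3 -m crank '[{"dx":0,"dy":0,"dz":0,"ax":0,"ay":0,"az":0,"jaw":-0.2},{"dx":0,"dy":0,"dz":0,"ax":0,"ay":0,"az":0,"jaw":-0.2},{"dx":0,"dy":0,"dz":0,"ax":0,"ay":0,"az":0,"jaw":-0.2},{"dx":1.8,"dy":0,"dz":2.4,"ax":0,"ay":0,"az":0,"jaw":-0.2},{"dx":0,"dy":0,"dz":0,"ax":0,"ay":0,"az":0,"jaw":-0.2}]' 40
python3 - <<'E'
from h import *
wedge(14);P=sensors.get_state()["eef_pos"];print(P,tl(P))
E
python3 -m crank '[{"dx":0,"dy":0,"dz":0,"ax":0,"ay":0,"az":0,"jaw":-1},{"dx":0,"dy":0,"dz":0,"ax":0,"ay":0,"az":0,"jaw":-1},{"dx":0,"dy":0,"dz":0,"ax":0,"ay":0,"az":0,"jaw":-1},{"dx":0,"dy":0,"dz":0,"ax":0,"ay":0,"az":0,"jaw":-1}]' 40
```

```text
time: 16.02
eef_pos: [0.4554, -0.2488, -0.0073]
orientation: [0.568, 0.763, -0.185, 0.247]
ft_force: [0.1, 0.9, -0.2]
gripper_width: 0.0341
gripper_force: 0.0
scene 154.0
top 140.5
tip [ 0.4758 -0.3095 -0.0014] (np.float64(-33.6), np.float64(0.9)) thick [ 0.4439 -0.2169  0.0301] (np.float64(-131.4), np.float64(-3.0)) err 0.0010412411192840287 0.005485620876195824 pitch -17.8337123356412 yaw -1.2396433344667335 0.10285860953969374
[ 0.45537455 -0.24879467 -0.00723176] (np.float64(-97.6), np.float64(-1.2))
time: 16.45
eef_pos: [0.4555, -0.2488, -0.007]
orientation: [0.568, 0.763, -0.185, 0.248]
ft_force: [-0.1, 1.1, 2.2]
gripper_width: 0.0166
gripper_force: 40.8
```

```bash
python3 -m crank '[{"dx":-8,"dy":0,"dz":6,"ax":0,"ay":0,"az":0,"jaw":-1},{"dx":-8,"dy":0,"dz":6,"ax":0,"ay":0,"az":0,"jaw":-1},{"dx":-8,"dy":0,"dz":6,"ax":0,"ay":0,"az":0,"jaw":-1},{"dx":0,"dy":0,"dz":0,"ax":0,"ay":0,"az":0,"jaw":-1},{"dx":0,"dy":0,"dz":0,"ax":0,"ay":0,"az":0,"jaw":-1}]'
python3 -m crank '[{"dx":-4,"dy":0,"dz":3,"ax":0,"ay":0,"az":0,"jaw":-1},{"dx":-4,"dy":0,"dz":3,"ax":0,"ay":0,"az":0,"jaw":-1},{"dx":-4,"dy":0,"dz":3,"ax":0,"ay":0,"az":0,"jaw":-1},{"dx":-4,"dy":0,"dz":3,"ax":0,"ay":0,"az":0,"jaw":-1},{"dx":0,"dy":0,"dz":0,"ax":0,"ay":0,"az":0,"jaw":-1}]'
python3 -m crank '[{"dx":-4,"dy":0,"dz":3,"ax":0,"ay":0,"az":0,"jaw":-1},{"dx":-4,"dy":0,"dz":3,"ax":0,"ay":0,"az":0,"jaw":-1},{"dx":-4,"dy":0,"dz":3,"ax":0,"ay":0,"az":0,"jaw":-1},{"dx":-4,"dy":0,"dz":3,"ax":0,"ay":0,"az":0,"jaw":-1},{"dx":0,"dy":0,"dz":0,"ax":0,"ay":0,"az":0,"jaw":-1}]'
```

```text
time: 16.87
eef_pos: [0.4645, -0.2785, -0.007]
orientation: [0.568, 0.763, -0.186, 0.248]
ft_force: [1.2, -1.5, 2.2]
gripper_width: 0.0167
gripper_force: 40.7
time: 17.28
eef_pos: [0.4704, -0.2971, -0.007]
orientation: [0.568, 0.763, -0.185, 0.248]
ft_force: [0.7, -2.0, 3.0]
gripper_width: 0.0168
gripper_force: 40.8
time: 17.7
eef_pos: [0.4763, -0.3151, -0.0071]
orientation: [0.567, 0.763, -0.185, 0.248]
ft_force: [-1.7, 9.6, 13.4]
gripper_width: 0.0164
gripper_force: 42.7
```

```bash
python3 -m crank '[{"dx":-3.2,"dy":0,"dz":2.4,"ax":0,"ay":0,"az":0,"jaw":-1},{"dx":-3.2,"dy":0,"dz":2.4,"ax":0,"ay":0,"az":0,"jaw":-1},{"dx":-3.2,"dy":0,"dz":2.4,"ax":0,"ay":0,"az":0,"jaw":-1},{"dx":-3.2,"dy":0,"dz":2.4,"ax":0,"ay":0,"az":0,"jaw":-1},{"dx":0,"dy":0,"dz":0,"ax":0,"ay":0,"az":0,"jaw":-1}]'
cat >> h.py <<'E'
def bubble(prof=False):
    for n,a,b in(("scene",(398+115/5,290+123/5),(400+268/5,292+138/5)),("top",(421.2,233),(447.4,225))):
        im=np.mean([imaging.capture(n).astype(float) for _ in range(2)],0) if not isinstance(prof,str) else cv2.imread(f"pics/{n}0.png")[:,:,::-1].astype(float)
        x,y=(440,322) if n=="scene" else (434,229)
        w=im[y-12:y+13,x-20:x+21];g=(w[...,1]-np.maximum(w[...,0],w[...,2]))>25
        ys,xs=np.nonzero(g);pts=np.c_[xs+x-20,ys+y-12].astype(float)
        c=pts.mean(0);u=np.linalg.svd(pts-c)[2][0];u*=np.sign(u[0]);s=(pts-c)@u;lo,hi=s.min(),s.max()
        t=np.arange(lo-3,hi+3.1,.5);v=np.array([-u[1],u[0]])
        P=np.mean([cv2.remap(im.astype(np.float32),*(np.float32((c+t[:,None]*u+k*v)[:,j])[None] for j in(0,1)),cv2.INTER_LINEAR)[0] for k in(-.5,0,.5)],0)
        print(n,c.round(1),u.round(2),lo.round(1),hi.round(1));print(" R",P[:,0].astype(int).tolist());print(" G",P[:,1].astype(int).tolist())
E
python3 - <<'E'
from h import *
P=sensors.get_state()["eef_pos"];print(P,tl(P))
print("start");bubble("x");print("now");bubble()
E
```

```text
time: 18.12
eef_pos: [0.4811, -0.3302, -0.0071]
orientation: [0.567, 0.763, -0.185, 0.248]
ft_force: [-3.9, 12.7, 18.5]
gripper_width: 0.0164
gripper_force: 43.2
[ 0.48110072 -0.33016181 -0.00711747] (np.float64(-12.3), np.float64(0.1))
start
scene [437.5 315.4] [0.99 0.14] -7.6 9.6
 R [244, 241, 237, 188, 132, 106, 86, 86, 88, 85, 83, 77, 72, 70, 68, 66, 65, 65, 66, 72, 79, 82, 83, 81, 80, 78, 75, 84, 95, 108, 123, 130, 135, 134, 133, 122, 106, 88, 77, 70, 66, 96, 156, 200, 228, 242, 245]
 G [248, 246, 242, 200, 151, 144, 145, 152, 160, 157, 154, 149, 145, 144, 143, 139, 134, 130, 127, 138, 151, 155, 156, 154, 152, 150, 148, 143, 135, 139, 148, 156, 165, 167, 168, 164, 159, 152, 148, 143, 139, 153, 188, 217, 237, 247, 249]
top [432.6 228.8] [ 0.95 -0.31] -6.1 8.8
 R [233, 238, 238, 220, 191, 140, 91, 75, 78, 83, 84, 77, 68, 57, 57, 66, 80, 87, 80, 69, 64, 71, 83, 91, 90, 90, 109, 141, 168, 190, 194, 180, 156, 122, 96, 84, 98, 153, 199, 224, 238, 229]
 G [231, 236, 236, 220, 194, 160, 133, 133, 144, 149, 151, 144, 133, 123, 116, 118, 129, 137, 136, 133, 130, 135, 148, 159, 152, 145, 
[... 343 characters left out ...]
32]
 G [252, 252, 251, 235, 215, 173, 133, 144, 155, 161, 169, 174, 178, 177, 176, 172, 167, 154, 140, 144, 152, 171, 191, 197, 203, 206, 206, 196, 182, 163, 150, 158, 171, 177, 178, 178, 176, 172, 167, 160, 155, 154, 158, 178, 220, 247, 251, 249, 236]
top [434.6 228.3] [ 0.95 -0.3 ] -7.1 7.8
 R [240, 238, 229, 195, 148, 106, 72, 70, 75, 75, 71, 65, 62, 67, 77, 86, 93, 103, 127, 155, 178, 196, 196, 186, 158, 126, 95, 74, 77, 82, 80, 71, 62, 63, 74, 96, 126, 175, 214, 230, 240, 226]
 G [239, 236, 227, 197, 158, 134, 126, 133, 142, 145, 140, 134, 133, 135, 138, 140, 136, 136, 154, 177, 192, 203, 203, 198, 178, 157, 141, 132, 141, 154, 154, 144, 136, 134, 139, 147, 162, 191, 216, 229, 237, 224]
```

```bash
python3 -m crank '[{"dx":-1,"dy":0,"dz":0.7,"ax":0,"ay":0,"az":0,"jaw":-1},{"dx":-1,"dy":0,"dz":0.7,"ax":0,"ay":0,"az":0,"jaw":-1},{"dx":0,"dy":0,"dz":0,"ax":0,"ay":0,"az":0,"jaw":-1},{"dx":0,"dy":0,"dz":0,"ax":0,"ay":0,"az":0,"jaw":-0.2},{"dx":0,"dy":0,"dz":0,"ax":0,"ay":0,"az":0,"jaw":-0.2},{"dx":0,"dy":0,"dz":0,"ax":0,"ay":0,"az":0,"jaw":-0.2},{"dx":0,"dy":0,"dz":0,"ax":0,"ay":0,"az":0,"jaw":-0.2}]'
python3 -m crank '[{"dx":0,"dy":0,"dz":-8,"ax":0,"ay":0,"az":0,"jaw":-0.2},{"dx":0,"dy":0,"dz":-15,"ax":0,"ay":0,"az":0,"jaw":-0.2},{"dx":0,"dy":0,"dz":-25,"ax":0,"ay":0,"az":0,"jaw":-0.2},{"dx":0,"dy":0,"dz":-30,"ax":0,"ay":0,"az":0,"jaw":-0.2},{"dx":0,"dy":0,"dz":-30,"ax":0,"ay":0,"az":0,"jaw":-0.2},{"dx":0,"dy":0,"dz":0,"ax":0,"ay":0,"az":0,"jaw":-0.2}]'
python3 - <<'E'
from h import *
bubble()
s=imaging.capture("scene")[:,:,::-1];t=imaging.capture("top")[:,:,::-1]
f=lambda im,x,y,w,h,k:cv2.resize(im[y:y+h,x:x+w],None,fx=k,fy=k,interpolation=cv2.INTER_CUBIC)
cv2.imwrite("pics/end.png",np.hstack([f(s,395,280,66,75,6),f(t,395,195,66,75,6)]))
E
```

```text
time: 18.9
eef_pos: [0.4804, -0.3333, -0.0087]
orientation: [0.568, 0.763, -0.185, 0.247]
ft_force: [-0.2, 0.1, 0.5]
gripper_width: 0.0342
gripper_force: 0.0
time: 19.4
eef_pos: [0.4644, -0.2712, 0.0834]
orientation: [0.567, 0.763, -0.184, 0.25]
ft_force: [1.2, -0.4, 1.3]
gripper_width: 0.0341
gripper_force: 0.0
scene [438.9 314.3] [0.99 0.17] -9.0 9.3
 R [250, 250, 250, 248, 238, 160, 82, 75, 72, 75, 81, 90, 97, 99, 99, 96, 94, 85, 77, 101, 123, 145, 169, 175, 182, 185, 188, 178, 164, 122, 81, 76, 84, 93, 100, 102, 103, 99, 94, 88, 81, 91, 108, 146, 208, 242, 248, 248, 236]
 G [252, 252, 252, 250, 243, 182, 123, 133, 148, 153, 160, 166, 172, 174, 176, 173, 168, 155, 143, 153, 164, 179, 197, 199, 202, 205, 208, 201, 189, 163, 138, 141, 154, 167, 176, 180, 181, 179, 176, 172, 165, 166, 170, 189, 226, 247, 251, 250, 240]
top [434.6 228.3] [ 0.95 -0.3 ] -7.1 7.8
 R [235, 236, 229, 193, 144, 103, 72, 70, 75, 75, 72, 67, 64, 68, 79, 87, 97, 109, 133, 160, 180, 195, 195, 184, 153, 117, 87, 69, 74, 81, 80, 71, 62, 63, 75, 97, 126, 175, 214, 231, 241, 226]
 G [233, 233, 226, 195, 154, 130, 123, 132, 142, 146, 141, 136, 134, 137, 140, 141, 140, 142, 161, 183, 196, 204, 205, 199, 176, 150, 133, 127, 138, 153, 153, 145, 137, 136, 141, 148, 162, 191, 216, 230, 238, 224]
```

View pics/end.png

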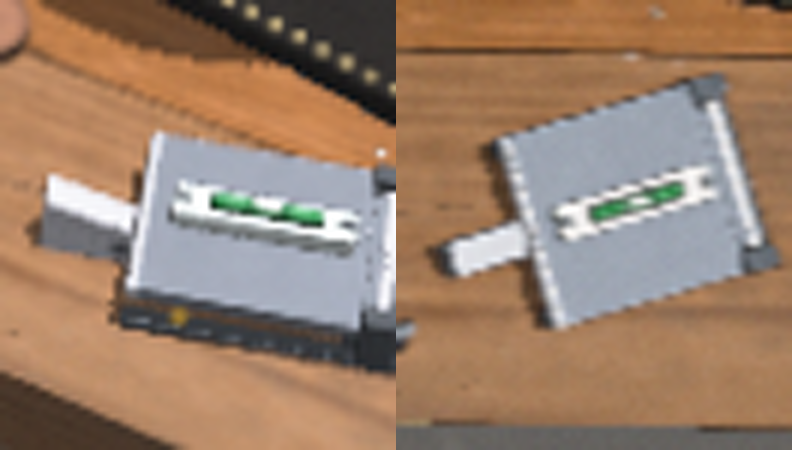

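The view shows the wedge lying flat and square under the middle of the lip, with its thick end at (450,262) in the top panel. The bubble is centred in the vial and the gripper is clear, so I'm handing it in.

```bash
python3 -c "
from rig import r
print(r.sign_off())"
```

```text
the job is handed in; nothing more can be done
None
```

I handed the job in at about 20 s: the wedge is out of the rack and lies flat, square and released under the middle of the table's low edge, with the bubble centred to within about 0.006 rad by the cameras; no verdict came back, and I did not re-measure the packers or other things at the end.

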